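# Close up the food dryer: key the crooked tray home, then key the lid onto it

### The job

The food dryer has just been washed and its top tray was put back crooked, so it is riding up on the four keys of the tray below. Turn it in place, without lifting it off, until its notches meet the keys and it drops home flat; then take the lid from the worktop and set it on top so that its notches fit over the top tray's keys and it too sits fully home. Leave the salt shaker, garlic and mug where they are.

Things in the scene. Friction and masses are not known exactly. Their poses are not given: they have to be found in the camera images.
- dryer: Food dryer, cannot move: round white base, 242 mm across, 70 mm high, dial on its front (-x) side, with a grey lower tray locked on it, exactly like the top tray and with the dryer's x and y axes. Origin: centre of the base's underside on the worktop, z up.
- dryer_rim (a point): Centre of the lower tray's rim, 106 mm above the dryer's origin: the top tray's underside comes to this height when home. Four keys (16 mm along the rim, 8 mm wide, 8 mm high) stand on the rim at 0, 90, 180, 270 degrees from the dryer's x axis. The lower tray's finger tabs are at 45, 135, 225, 315 degrees.
- tray: Loose grey top tray, 0.3 to 0.45 kg, 220 mm across, wall 8 mm thick, 36 mm from underside to rim, grate inside. Origin: centre of its underside, z up. Starts centred over the dryer but 17 to 45 degrees from the nearest fit, either way, riding 8 mm too high on the lower keys. The lower edge has four notches, 24 mm wide, 10 mm deep, at 0, 90, 180, 270 degrees from its x axis; any quarter turn fits.
- tray_tab (a point): Centre of one of the top tray's four finger tabs, at 45 degrees from its x axis; the others at 135, 225, 315. Each sticks out of the wall to 138 mm from the tray's axis, is 30 mm wide along the rim and 14 mm thick, 14 to 28 mm above the underside. A push of about 5 N on a tab's side turns the tray; within about 2 degrees of a fit it drops 8 mm and the keys stop it.
- tray_rim (a point): Centre of the top tray's rim, 36 mm above its origin. On the rim stand four keys like the lower ones, at 0, 90, 180, 270 degrees from the tray's x axis; inside them a tapered round lip, 201 mm across, rises 15 mm above the rim and centres what is put on top with about 1.5 mm play all round.
- lid: Loose round white lid, 0.25 to 0.4 kg, 220 mm across, lying right way up on the worktop to the right. Origin: centre of its underside, z up. Its wall has four notches like the tray's at 0, 90, 180, 270 degrees from its x axis. Home, its origin is at the top tray's rim; riding on the keys, 8 mm above it. Any quarter turn fits.
- lid_grip (a point): Centre of the top of the lid's grip bar, 52 mm above the lid's origin. The bar runs along the lid's x axis, 76 mm long, 16 mm thick, and stands 27 mm above the cover disc.
- salt: Bystander: glass salt shaker with a grey top, 44 mm across, 90 mm high, standing near the front edge. Origin: centre of its underside.
- garlic: Bystander: garlic bulb, 60 mm, in front of the microwave, which is about 0.3 m high and stands beyond x = 0.61 m (its handle beyond 0.57 m) from y = +0.1 to -0.33 m: keep the gripper and the carried lid clear of it. Origin: centre of its underside.
- mug: Bystander: white mug, 92 mm across, 95 mm high, handle, at the left front. Origin: centre of its underside.

How it is judged:
By the outcome, as a careful person would: the job done as asked, in the order asked, and still so for the second after the job is handed in, with the robot touching nothing.
It also fails if it takes over 54 s, if anything falls off the work surface, if the arm or the gripper's body presses on something with over 40 N, if the wrist force passes 120 N, or if a joint passes its speed limit or range.

### The arm

A 6-joint arm with a two-finger parallel gripper is mounted at the origin on a cart in front of the work surface, level with it; the furniture and walls round the work are solid. World frame = base frame: x ahead of the robot, y to its left, z up, the work surface at z = 0. Lengths are in m, angles in rad, forces in N, time in s.
With the tool pointing down it reaches from about 0.25 to 0.725 m from the base axis. Payload 4 kg.
Tool frame: the origin (TCP) lies on the centre line of the jaws, within the pads' length; the fingertips stand 22 mm ahead of it and the grasp point (between the pads) lies 3 mm ahead of it; z points along the fingers, y is the line along which they close (so a half turn about z gives the same grasp; the last joint's range is limited). The gripper opens to 85 mm and grips with 20 to 120 N. Pads are 22 mm wide; open, the fingers measure 114 mm over their backs; the gripper's body (76 mm by 85 mm) begins 54 mm behind the grasp point. The pads swing forward as they close: fully open they stand 13 mm farther back than shut.
Start: joints at [-1.164, 0.241, 0.005, 1.335, 0, 1.571], TCP at [0.198, -0.459, 0.253] pointing down, gripper open.
Joint ranges: [-2.72, 2.72], [-1.05, 1.87], [-1.09, 1.28], [-1.99, 2.15], [-1.42, 1.44], [-3.14, 3.14]. Speed limits (rad/s): [2.79, 2.79, 3.14, 3.14, 3.14, 3.14].

### API

Orientations are given as a unit quaternion [x, y, z, w].
In Python, from workcell import bot gives the robot as it stands.
- The arm moves only by the shell command python3 -m inch 'ROWS'. ROWS is JSON, one flat list of numbers, 7 for each row, row after row: the shift along the world's x, y, z in mm, then the turn, a rotation vector about the world's x, y, z in rad, then the opening in per cent of the stroke, from 0 (shut) to 100 (fully open). A call has 1 to 8 rows; each row is the pose to reach, as a shift and turn from the pose commanded when the call began; what a row does not reach only later rows make up. A row lasts 1/12 s, in which the tool goes at most 41.7 mm and 7.16 degrees, less where a joint would pass 70% of its speed; a pose out of reach is approached as far as the arm can. A call with a gripper value outside its range is refused whole. The fingers move at their own pace and stop on an object; the grip force is fixed at half the most. Time passes only in rows, so rows that repeat a pose let the fingers close. It gives the time, the measured TCP pose, the force, the opening and the grip force at its end, in the units of the state.
- bot.get_obs(): the state, without advancing time (a new reading comes with each control period).
- bot.camera(name): name is "side" or "top" or "wrist"; returns the picture (400x640x3 uint8, blue, green, red); there is no depth.
- bot.camera_info(name): a dict with "intrinsics" (3x3 intrinsics, pixels), "camera_from_world" (4x4, takes a point from world to camera coordinates); the wrist camera has in their place "hand_eye" (4x4, takes a point from camera to tool coordinates, whose origin is the TCP and whose axes are the flange's). Camera axes: x right, y down, z forward; pixel columns grow to the right and rows downward; lengths in m; the calibration is good to about 2 mm. A picture is of the moment at which its call begins: read the wrist's pose just before it. camera_info takes no time and is no camera call.
- bot.job_done(): hands the job in; it is judged then, once.
Trained networks look in the newest picture that a camera, given by its name, has taken for a name from the list of things; names that differ only in an ending like _2 or _b are one class to them, and where a whole thing is asked for, a point or a joint stands for the part that bears it (a point fixed in the world has none). Each returns a list of dicts, best first, with "confidence" (0 to 1); they miss things now and then, are a little off and sometimes report something else, mostly with a low value. They report only what shows in the picture. A call takes as long as a camera call.
- bot.silhouettes(camera, target): "mask" (400x640 bool, what is visible of it) and "uv" ([column, row] in pixels, amid what is visible of it).
- bot.spot_point(camera, target): "uv" ([column, row] in pixels: a listed point, or the origin of a listed thing).
The state is a dict: "clock": time; "joint_pos": joint angles; "joint_vel": joint speeds; "tau": joint torques, N m; "eef_pos": TCP position; "tool_rot": TCP orientation; "ft_force": force on the tool from outside, world axes, zero at the start; "ft_torque": the same for the moment, N m; "grip_width": finger opening in m; "grasp_force": force on a finger pad.
Only numpy, scipy, OpenCV 4.12 (cv2) and the standard library are available. Lean on these libraries where they do the work, as an engineer would, in place of code of your own. Each camera call takes 0.05 s, during which the arm holds its last target. There are 200 camera calls.

## Working session

There is one attempt and no reset: what is moved stays moved. The work goes in short steps, Python scripts to look and compute and a shell command to move; the robot and the scene stay as the last step left them, time stands still between calls to the robot, and variables do not carry over. Pictures are saved under pics/ and viewed, at most 10 in all, crops included, and the job is handed in when it is done.

```bash
mkdir -p pics; ls; cat > h.py <<'E'
import numpy as np, cv2
from scipy.spatial.transform import Rotation as R
from workcell import bot
def cam(name):
    ci=bot.camera_info(name); K=np.array(ci["intrinsics"])
    if name=="wrist":
        o=bot.get_obs(); T=np.eye(4); T[:3,:3]=R.from_quat(o["tool_rot"]).as_matrix(); T[:3,3]=o["eef_pos"]
        W=T@np.array(ci["hand_eye"])
    else: W=np.linalg.inv(np.array(ci["camera_from_world"]))
    return K,W
def at_z(K,W,uv,z):
    d=W[:3,:3]@np.linalg.inv(K)@np.array([uv[0],uv[1],1.]); p=W[:3,3]
    return p+d*(z-p[2])/d[2]
def proj(K,W,P):
    P=np.atleast_2d(P); c=(P-W[:3,3])@W[:3,:3]; q=c@K.T; return q[:,:2]/q[:,2:]
def at_x(K,W,uv,v,ax=0):
    d=W[:3,:3]@np.linalg.inv(K)@np.array([uv[0],uv[1],1.]); p=W[:3,3]
    return p+d*(v-p[ax])/d[ax]
E
python3 - <<'E'
from h import *
np.set_printoptions(precision=3,suppress=True)
for n in["top","side"]:
    K,W=cam(n); im=bot.camera(n); cv2.imwrite(f"pics/{n}0.png",im); print(n,W[:3,3],W[:3,2],K[0,0])
    for t,z in [("dryer",0),("dryer_rim",.106),("tray",.114),("tray_tab",.135),("tray_rim",.15),("lid",0),("lid_grip",.052),("salt",0),("garlic",0),("mug",0)]:
        for d in bot.spot_point(n,t)[:5]: print(t,np.round(d["uv"],1),round(d["confidence"],2),at_z(K,W,d["uv"],z))
o=bot.get_obs();print(o["clock"],o["eef_pos"],o["tool_rot"])
E
```

```text
pics
top [0.279 0.059 1.141] [ 0.18   0.027 -0.983] 383.5225390795019
dryer [302.8 202.6] 0.66 [0.478 0.153 0.   ]
dryer_rim [296.8 196.9] 0.94 [0.476 0.161 0.106]
tray [299.2 196.4] 0.64 [0.476 0.154 0.114]
tray_tab [248.1 187.4] 0.62 [0.495 0.29  0.135]
tray_rim [297.8 192.8] 0.85 [0.478 0.154 0.15 ]
tray_rim [302.2 202.6] 0.26 [0.452 0.142 0.15 ]
lid [443.2 213.4] 0.7 [ 0.449 -0.267  0.   ]
lid_grip [451.9 213.8] 0.84 [ 0.44  -0.277  0.052]
salt [380.7 245.7] 0.5 [ 0.351 -0.08   0.   ]
garlic [386.9 173.7] 0.8 [ 0.57  -0.102  0.   ]
mug [195.3 213.6] 0.76 [0.442 0.478 0.   ]
mug [250.8 186.8] 0.58 [0.526 0.313 0.   ]
side [-0.165  1.143  0.946] [ 0.43  -0.705 -0.564] 447.1442819669307
dryer [311.  236.7] 0.65 [0.473 0.156 0.   ]
dryer_rim [311.  210.9] 0.68 [0.471 0.154 0.106]
dryer_rim [311.6 199.5] 0.49 [0.504 0.097 0.106]
tray [303.7 208.9] 0.72 [0.491 0.166 0.114]
tray_tab [284.2 223.1] 0.76 [0.486 0.282 0.135]
lid [375.5 180.8] 0.88 [ 0.438 -0.278  0.   ]
lid_grip [371.8 171.1] 0.76 [ 0.448 -0.258  0.052]
salt [373.9 209.6] 0.72 [ 0.358 -0.094  0.   ]
mug [262.5 299.8] 0.55 [0.441 0.467 0.   ]
1.1 [ 0.198 -0.459  0.253] [ 0.979  0.202 -0.    -0.   ]
```

```bash
python3 - <<'E'
import cv2
im=cv2.imread("pics/top0.png"); c=im[120:290,180:500]; cv2.imwrite("pics/topc.png",cv2.resize(c,None,fx=2.5,fy=2.5,interpolation=cv2.INTER_CUBIC))
E
```

```text
(no output)
```

View pics/topc.png

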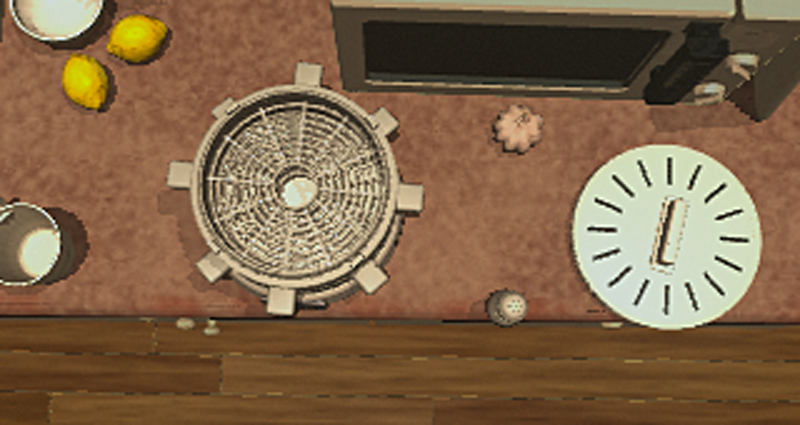

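View pics/side0.png

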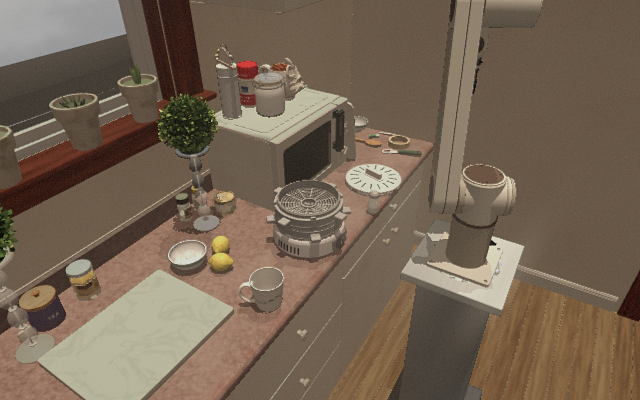

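```bash
python3 - <<'E'
from h import *
np.set_printoptions(precision=3,suppress=True)
K,W=cam("top")
for nm,L,z in [("top",[(309,72),(178,175),(281,302),(412,197)],.142),("low",[(223,103),(387,122),(372,280),(210,265)],.098),("grip",[(678,198),(666,263)],.052),("lid",[(572,240),(762,240),(668,144),(668,329)],.025)]:
    P=np.array([at_z(K,W,(180+x/2.5,120+y/2.5),z) for x,y in L]); c=P.mean(0)
    print(nm,P[:,:2],"c",c,np.degrees(np.arctan2(P[:,1]-c[1],P[:,0]-c[0])),np.hypot(*(P-c)[:,:2].T))
# lid mask fit and tray mask
bot.camera("top")
for t in ["lid","lid_grip"]:
    for d in bot.silhouettes("top",t)[:2]:
        m=d["mask"].astype(np.uint8); cs=max(cv2.findContours(m,0,1)[0],key=cv2.contourArea); e=cv2.minAreaRect(cs); print(t,d["confidence"],d["uv"],m.sum(),e)
E
```

```text
top [[0.602 0.142]
 [0.487 0.28 ]
 [0.353 0.166]
 [0.465 0.03 ]] c [0.477 0.155 0.142] [ -5.679  85.288 174.683 -95.465] [0.126 0.126 0.125 0.125]
low [[0.58  0.242]
 [0.558 0.057]
 [0.381 0.072]
 [0.395 0.25 ]] c [0.478 0.155 0.098] [  40.748  -50.995 -139.625  131.257] [0.133 0.127 0.128 0.126]
grip [[ 0.482 -0.277]
 [ 0.407 -0.26 ]] c [ 0.445 -0.268  0.052] [-12.847 167.153] [0.038 0.038]
lid [[ 0.437 -0.16 ]
 [ 0.438 -0.38 ]
 [ 0.552 -0.277]
 [ 0.335 -0.267]] c [ 0.44  -0.271  0.025] [ 92.007 -91.131  -3.027 177.725] [0.111 0.109 0.112 0.106]
lid 0.81 [447.3, 212.5] 4427 ((446.50006103515625, 214.00001525878906), (75.13188171386719, 72.89581298828125), 26.56505012512207)
lid_grip 0.85 [447.8, 218.2] 4494 ((446.25006103515625, 214.75003051757812), (76.36752319335938, 72.83200073242188), 45.0)
```

```bash
A="155,242,0,0,0,0.54,0"; python3 -m inch "[40,60,0,0,0,0.11,0,62,93,0,0,0,0.2,0,84,126,0,0,0,0.3,0,106,160,0,0,0,0.4,0,128,194,0,0,0,0.5,0,150,228,0,0,0,0.54,0,155,242,0,0,0,0.54,0]"
python3 -m inch "[20,34,0,0,0,0.11,0,42,68,0,0,0,0.22,0,64,102,0,0,0,0.33,0,86,136,0,0,0,0.43,0,108,170,0,0,0,0.53,0,130,204,0,0,0,0.53,0,152,240,0,0,0,0.53,0,154,242,0,0,0,0.53,0]"
```

```text
clock: 1.83
eef_pos: [0.354, -0.2154, 0.2536]
tool_rot: [0.89, 0.457, 0.0, 0.0]
ft_force: [0.6, -0.9, 0.1]
grip_width: 0.0003
grasp_force: 0.0
clock: 2.5
eef_pos: [0.5098, 0.0303, 0.2529]
tool_rot: [0.737, 0.676, 0.002, -0.0]
ft_force: [-0.5, -0.6, 1.1]
grip_width: -0.0001
grasp_force: 0.0
```

```bash
python3 - <<'E'
from h import *
np.set_printoptions(precision=3,suppress=True)
o=bot.get_obs();print(o["eef_pos"])
K,W=cam("wrist"); im=bot.camera("wrist")
for t,z in [("tray_rim",.15),("tray_tab",.135),("dryer_rim",.106)]:
    for d in bot.spot_point("wrist",t)[:4]: print(t,np.round(d["uv"],1),round(d["confidence"],2),at_z(K,W,d["uv"],z))
for th in [-95.4,-51,-5.4]:
    z=.142 if th!=-51 else .098
    r=np.radians(th);u=np.array([np.cos(r),np.sin(r)]);t=np.array([-u[1],u[0]])
    q=proj(K,W,np.array([[*(np.array([.477,.155])+u*a+t*b),z] for a,b in[(.112,-.015),(.138,-.015),(.138,.015),(.112,.015)]]))
    cv2.polylines(im,[q.astype(np.int32)],True,(0,0,255),1)
a=np.linspace(0,6.28,90)
for z,rr in[(.15,.11)]:
    q=proj(K,W,np.c_[.477+rr*np.cos(a),.155+rr*np.sin(a),0*a+z]); cv2.polylines(im,[q.astype(np.int32)],True,(255,0,0),1)
cv2.imwrite("pics/w1.png",im)
E
```

```text
[0.51  0.03  0.253]
dryer_rim [260.9  27.7] 0.76 [0.481 0.155 0.106]
```

View pics/w1.png

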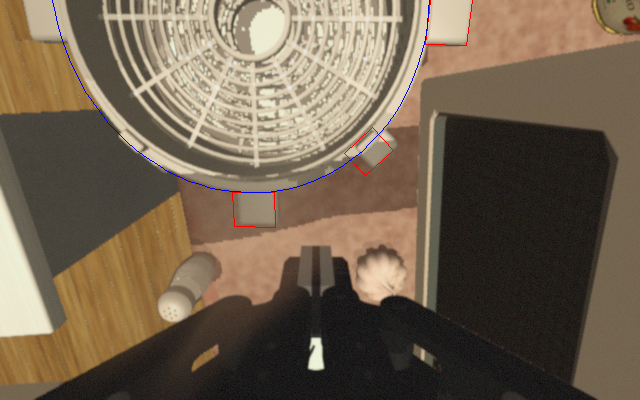

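```bash
python3 -m inch "[0,-2,-40,0,0,0,0,0,-2,-75,0,0,0,0,0,-2,-100,0,0,0,0,0,-2,-115,0,0,0,0,0,-2,-115,0,0,0,0,0,-2,-115,0,0,0,0]"
```

```text
clock: 3.2
eef_pos: [0.5057, 0.0213, 0.1382]
tool_rot: [0.74, 0.672, -0.001, -0.001]
ft_force: [0.3, -0.9, 0.2]
grip_width: -0.0002
grasp_force: 0.0
```

```bash
python3 -m inch "[-6,-1,0,0,0,-0.04,0,-12,-2,0,0,0,-0.087,0,-18,-2.5,0,0,0,-0.13,0,-24,-3,0,0,0,-0.175,0,-30,-3,0,0,0,-0.22,0,-36,-3,0,0,0,-0.262,0,-42,-2.5,0,0,0,-0.305,0,-47,-1.7,0,0,0,-0.349,0]"; python3 -m inch "[-6,1,0,0,0,-0.044,0,-12,2,0,0,0,-0.087,0,-18,3.5,0,0,0,-0.131,0,-23,5,0,0,0,-0.175,0,-29,7,0,0,0,-0.218,0,-34,9.4,0,0,0,-0.262,0,-34,9.4,0,0,0,-0.262,0]"
python3 - <<'E'
from h import *
K,W=cam("top"); im=bot.camera("top"); c=im[120:290,210:410]; cv2.imwrite("pics/t2.png",cv2.resize(c,None,fx=3.5,fy=3.5,interpolation=cv2.INTER_CUBIC))
E
```

```text
clock: 3.87
eef_pos: [0.4616, 0.0202, 0.141]
tool_rot: [0.846, 0.533, 0.002, 0.002]
ft_force: [2.0, -1.7, -0.1]
grip_width: 0.0001
grasp_force: 0.9
clock: 4.45
eef_pos: [0.4268, 0.03, 0.1407]
tool_rot: [0.908, 0.419, 0.002, 0.001]
ft_force: [-0.4, -1.0, 0.4]
grip_width: -0.0002
grasp_force: 0.1
```

View pics/t2.png

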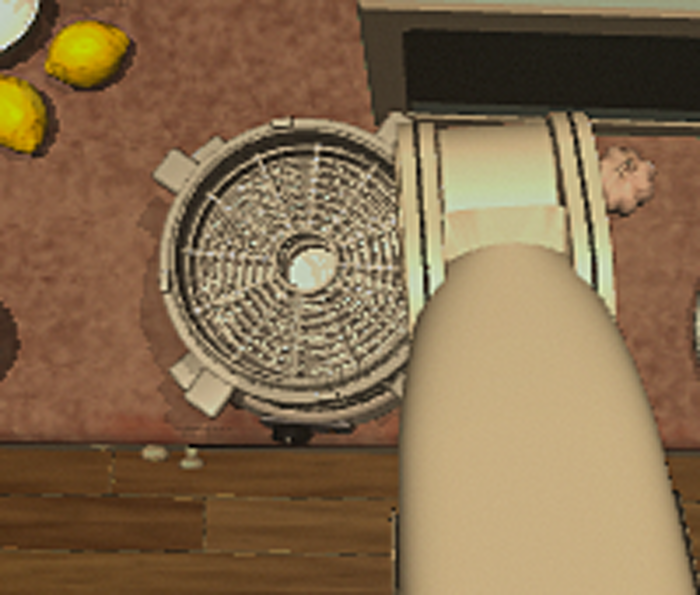

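```bash
python3 -m inch "[-3.3,1.4,0,0,0,-0.026,0,-6.6,3,0,0,0,-0.052,0,-9.7,4.6,0,0,0,-0.079,0,-12.9,6.3,0,0,0,-0.105,0,-16,8.1,0,0,0,-0.131,0,-19.1,9.9,0,0,0,-0.157,0]"
python3 -m inch "[-2,1.3,0,0,0,-0.017,0,-4,2.6,0,0,0,-0.035,0,-6,3.9,0,0,0,-0.052,0]"
```

```text
clock: 5.0
eef_pos: [0.4093, 0.0394, 0.1402]
tool_rot: [0.938, 0.346, 0.003, 0.002]
ft_force: [2.6, -2.4, 1.4]
grip_width: 0.0001
grasp_force: 1.9
clock: 5.25
eef_pos: [0.4012, 0.0444, 0.1389]
tool_rot: [0.947, 0.322, 0.001, -0.0]
ft_force: [-0.1, -1.3, -1.0]
grip_width: 0.0001
grasp_force: 0.4
```

```bash
python3 -m inch "[-1.9,1.4,0,0,0,-0.017,0,-3.8,2.8,0,0,0,-0.035,0]"
python3 -m inch "[-1.9,1.4,0,0,0,-0.017,0,-3.8,2.8,0,0,0,-0.035,0]"
python3 - <<'E'
from h import *
K,W=cam("side"); im=bot.camera("side"); c=im[160:270,240:380]; cv2.imwrite("pics/s2.png",cv2.resize(c,None,fx=5,fy=5,interpolation=cv2.INTER_CUBIC))
E
```

```text
clock: 5.42
eef_pos: [0.396, 0.0473, 0.138]
tool_rot: [0.952, 0.305, -0.001, -0.0]
ft_force: [0.9, -1.2, 0.5]
grip_width: -0.0003
grasp_force: 0.7
clock: 5.58
eef_pos: [0.3935, 0.0489, 0.1382]
tool_rot: [0.958, 0.288, 0.0, 0.002]
ft_force: [6.2, -8.4, -2.1]
grip_width: 0.0002
grasp_force: 5.2
```

View pics/s2.png

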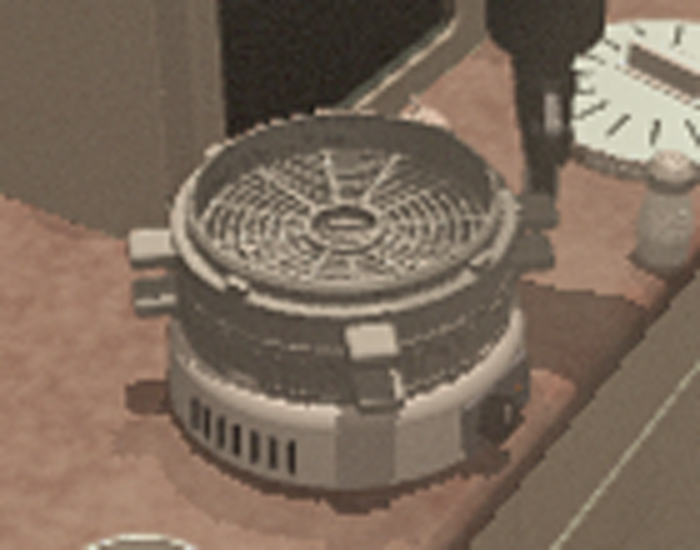

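```bash
python3 -m inch "[6,-6,0,0,0,0,0,10,-10,0,0,0,0,0,12,-12,38,0,0,0,0,12,-12,76,0,0,0.1,0,12,-20,112,0,0,0.22,30,12,-50,112,0,0,0.34,60,12,-85,112,0,0,0.46,100,12,-120,112,0,0,0.58,100]"
python3 -m inch "[10,-30,0,0,0,0.12,100,20,-60,0,0,0,0.24,100,25,-90,0,0,0,0.36,100,35,-120,0,0,0,0.48,100,40,-150,0,0,0,0.6,100,40,-180,0,0,0,0.72,100,40,-198,0,0,0,0.84,100,40,-198,0,0,0,0.96,100]"
python3 -m inch "[0,0,0,0,0,0.12,100,0,0,0,0,0,0.24,100,0,0,0,0,0,0.36,100,0,0,0,0,0,0.48,100,0,0,0,0,0,0.6,100,0,0,0,0,0,0.72,100,0,0,0,0,0,0.79,100,0,0,0,0,0,0.79,100]"
python3 - <<'E'
from h import *
np.set_printoptions(precision=4,suppress=True)
o=bot.get_obs();x,y=o["tool_rot"][:2];print(o["eef_pos"],np.degrees(2*np.arctan2(y,x))-90,o["joint_pos"])
K,W=cam("wrist"); im=bot.camera("wrist"); cv2.imwrite("pics/w3.png",im)
for t,z in [("lid_grip",.052),("lid",0)]:
    for d in bot.spot_point("wrist",t)[:4]: print(t,np.round(d["uv"],1),round(d["confidence"],2),at_z(K,W,d["uv"],z))
K,W=cam("top"); im=bot.camera("top"); c=im[120:290,210:410]; cv2.imwrite("pics/t3.png",cv2.resize(c,None,fx=3.5,fy=3.5,interpolation=cv2.INTER_CUBIC))
E
```

```text
clock: 6.3
eef_pos: [0.4059, -0.0634, 0.2511]
tool_rot: [0.843, 0.538, 0.001, 0.0]
ft_force: [0.7, -0.2, -0.7]
grip_width: 0.0484
grasp_force: 0.0
clock: 6.97
eef_pos: [0.4453, -0.2643, 0.2494]
tool_rot: [0.502, 0.865, -0.0, -0.0]
ft_force: [0.1, -1.2, -0.6]
grip_width: 0.0852
grasp_force: 0.0
clock: 7.63
eef_pos: [0.4454, -0.2608, 0.2498]
tool_rot: [0.13, 0.991, 0.001, -0.0]
ft_force: [-0.1, 0.6, -0.1]
grip_width: 0.0857
grasp_force: 0.0
[ 0.4454 -0.2608  0.2498] 75.00389154216097 [-0.5302  0.2751  0.0417  1.3388  0.001  -0.2685]
lid_grip [302.9 183.7] 0.92 [ 0.4476 -0.2741  0.052 ]
lid [475.2 235.6] 0.68 [ 0.5728 -0.1002  0.    ]
```

View pics/w3.png

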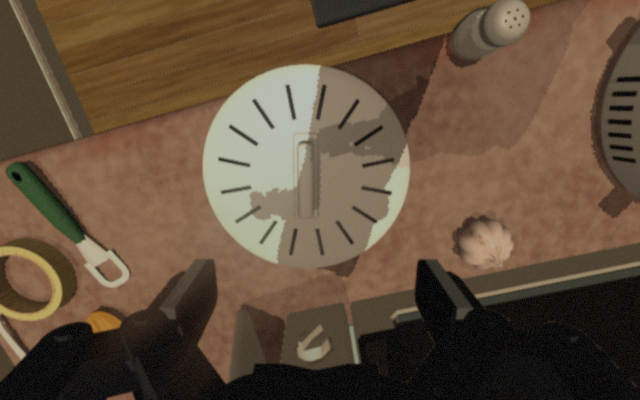

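View pics/t3.png

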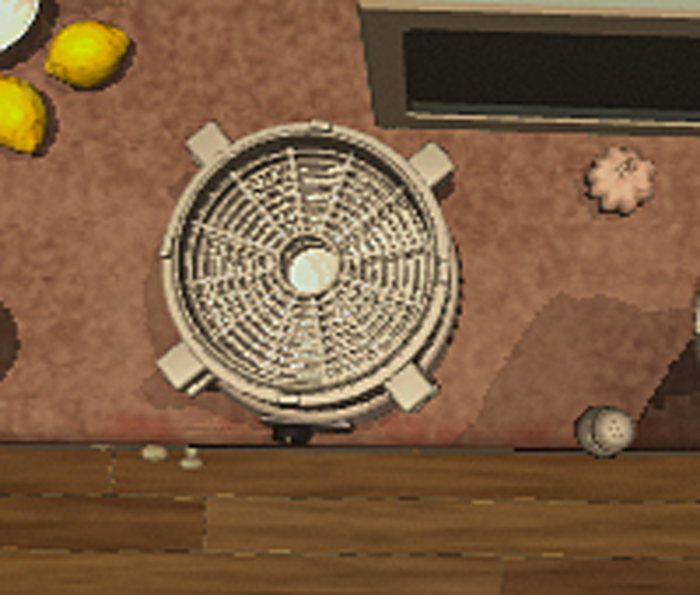

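```bash
python3 - <<'E'
from h import *
np.set_printoptions(precision=4,suppress=True)
K,W=cam("top")
for z in (.134,.142):
    P=np.array([at_z(K,W,(210+x/3.5,120+y/3.5),z) for x,y in [(200,131),(446,153),(423,400),(171,381)]])[:,:2]
    c=P.mean(0);d=P-c;print(c,np.degrees(np.arctan2(d[:,1],d[:,0])),np.hypot(*d.T))
Kq=[(321,126),(166,247),(289,400),(444,271)]
P=np.array([at_z(K,W,(210+x/3.5,120+y/3.5),.150) for x,y in Kq])[:,:2]
c=P.mean(0);d=P-c;print("keys",c,np.degrees(np.arctan2(d[:,1],d[:,0])),np.hypot(*d.T))
K,W=cam("wrist")
a,b=[at_z(K,W,p,.052) for p in[(306.5,141),(305.5,218)]];d=b-a;print("bar",a,b,(a+b)/2,np.degrees(np.arctan2(d[1],d[0])),np.hypot(*d[:2]))
L=np.array([at_z(K,W,p,.025) for p in[(203,167),(410,167),(307,64),(307,270)]]);print("disc",L.mean(0))
# slots: pattern orientation
im=cv2.imread("pics/w3.png");cv2.imwrite("pics/w3c.png",cv2.resize(im[55:280,190:420],None,fx=2.6,fy=2.6,interpolation=cv2.INTER_CUBIC))
E
```

```text
[0.4744 0.1538] [  39.9795  -49.5741 -139.7168  131.3563] [0.1376 0.1364 0.1354 0.1372]
[0.4728 0.153 ] [  39.9795  -49.5741 -139.7168  131.3563] [0.1365 0.1353 0.1343 0.1361]
keys [0.4746 0.156 ] [ -5.4221  85.0565 175.0164 -94.3473] [0.1052 0.106  0.1063 0.1052]
bar [ 0.4091 -0.26    0.052 ] [ 0.4823 -0.2813  0.052 ] [ 0.4457 -0.2706  0.052 ] -16.281439875271406 0.07623771331316204
disc [ 0.4427 -0.2697  0.025 ]
```

View pics/w3c.png

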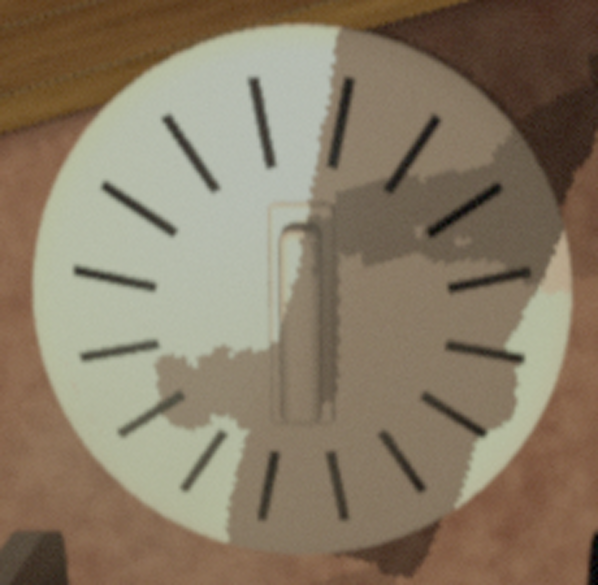

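```bash
python3 -m inch "[0,-2,-40,0,0,0,100,0,-2,-80,0,0,0,100,0,-2,-120,0,0,0,100,0,-2,-150,0,0,0,100,0,-2,-170,0,0,0,100,0,-2,-170,0,0,0,100,0,-2,-170,0,0,0,100]"
python3 - <<'E'
from h import *
np.set_printoptions(precision=4,suppress=True)
o=bot.get_obs();x,y=o["tool_rot"][:2];print(o["eef_pos"],np.degrees(2*np.arctan2(y,x))-90)
K,W=cam("wrist"); im=bot.camera("wrist")
for d in bot.spot_point("wrist","lid_grip")[:2]: print(np.round(d["uv"],1),d["confidence"],at_z(K,W,d["uv"],.052))
cv2.imwrite("pics/w4.png",im)
E
```

```text
clock: 8.42
eef_pos: [0.4448, -0.2624, 0.0796]
tool_rot: [0.131, 0.991, 0.001, -0.001]
ft_force: [-0.2, -0.0, 0.5]
grip_width: 0.0856
grasp_force: 0.0
[ 0.4448 -0.2624  0.0796] 74.92969093689393
[299.9 268.5] 0.7 [ 0.4476 -0.2711  0.052 ]
```

View pics/w4.png

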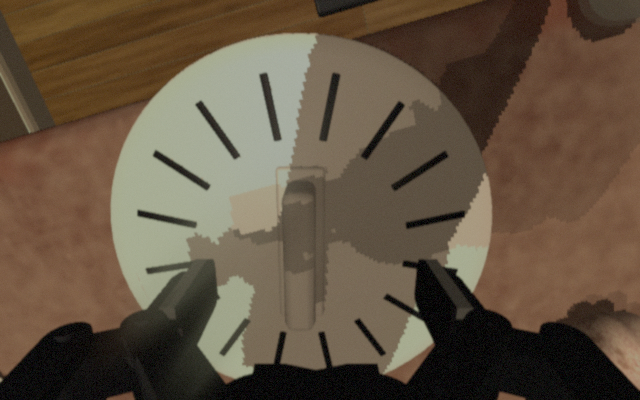

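```bash
python3 - <<'E'
from h import *
K,W=cam("wrist")
a,b=[at_z(K,W,p,.052) for p in[(300.5,188),(300.5,329)]];d=b-a;print("bar",(a+b)/2,np.degrees(np.arctan2(d[1],d[0])),np.hypot(*d[:2]))
E
python3 -m inch "[1.5,-8,0,0,0,0,100,1.5,-8,-14,0,0,0,60,1.5,-8,-27.5,0,0,0,45,1.5,-8,-27.5,0,0,0,45]"
```

```text
bar [ 0.44828741 -0.27176472  0.052     ] -15.7709222200837 0.07656330901827177
clock: 8.85
eef_pos: [0.4468, -0.2713, 0.0525]
tool_rot: [0.131, 0.991, -0.0, -0.0]
ft_force: [-0.9, 0.2, -0.8]
grip_width: 0.0516
grasp_force: 0.0
```

```bash
python3 -m inch "[0,0,0,0,0,0,0,0,0,0,0,0,0,0,0,0,0,0,0,0,0,0,0,0,0,0,0,0,0,0,0,0,0,0,0]"
python3 -m inch "[0,0,10,0,0,0,0,0,0,30,0,0,0,0,0,0,65,0,0,0,0,0,0,105,0,0,0,0,0,0,145,0,0,0,0,0,0,185,0,0,0,0,0,0,185,0,0,0,0]"
```

```text
clock: 9.27
eef_pos: [0.448, -0.2717, 0.0544]
tool_rot: [0.131, 0.991, -0.001, 0.001]
ft_force: [-1.5, 0.1, 5.6]
grip_width: 0.0151
grasp_force: 61.4
clock: 9.85
eef_pos: [0.4503, -0.2726, 0.247]
tool_rot: [0.131, 0.991, -0.003, 0.007]
ft_force: [1.9, -1.2, -2.9]
grip_width: 0.0146
grasp_force: 60.2
```

```bash
python3 -m inch "[0,20,0,0,0,0,0,0,50,0,0,0,0,0,0,85,0,0,0,0.03,0,0,120,0,0,0,0.06,0,0,155,0,0,0,0.09,0,0,190,0,0,0,0.12,0,0,225,0,0,0,0.15,0,4,260,0,0,0,0.18,0]"
python3 -m inch "[4,35,0,0,0,0,0,8,70,0,0,0,0,0,14,105,0,0,0,0,0,20,135,0,0,0,0,0,23,155,0,0,0,0,0,23,167,0,0,0,0,0,23,167,0,0,0,0,0,23,167,0,0,0,0]"
cat > m.py <<'E'
from h import *
import sys
np.set_printoptions(precision=4,suppress=True)
o=bot.get_obs();x,y=o["tool_rot"][:2];print(o["eef_pos"],np.degrees(2*np.arctan2(y,x))-90-90,o["tool_rot"],o["joint_pos"])
for n in ("wrist","top","side"):
    K,W=cam(n); im=bot.camera(n); cv2.imwrite(f"pics/{n}_{sys.argv[1]}.png",im)
    for t,z in [("lid",o["eef_pos"][2]-.054),("lid_grip",o["eef_pos"][2]-.002),("tray_rim",.142)]:
        for d in bot.spot_point(n,t)[:2]: print(n,t,np.round(d["uv"],1),round(d["confidence"],2),at_z(K,W,d["uv"],z))
E
python3 m.py 5
```

```text
clock: 10.52
eef_pos: [0.4491, -0.0091, 0.2373]
tool_rot: [0.041, 0.999, 0.0, -0.001]
ft_force: [0.7, 0.5, -3.6]
grip_width: 0.0148
grasp_force: 60.1
[ 0.4491 -0.0091  0.2373] -4.648273854575308 [ 0.0406  0.9992  0.     -0.0012] [-0.0204  0.1504 -0.1502  1.2726  0.0001  0.0607]
wrist lid [317.6 236.3] 0.65 [ 0.4485 -0.008   0.1833]
wrist lid_grip [316.3 282.7] 0.61 [ 0.4469 -0.0086  0.2353]
wrist lid_grip [559.2 231.1] 0.26 [0.4319 0.0871 0.2353]
wrist tray_rim [560.2 232.1] 0.87 [0.4761 0.1563 0.142 ]
top lid [362.2 199.8] 0.8 [ 0.4547 -0.0128  0.1833]
top lid_grip [363.4 198.5] 0.97 [ 0.4483 -0.0118  0.2353]
top lid_grip [299.3 197.7] 0.26 [0.4492 0.1422 0.2353]
top tray_rim [298.1 193.9] 0.75 [0.4771 0.1542 0.142 ]
side lid [342.3 169.5] 0.79 [ 0.4487 -0.0122  0.1833]
side lid_grip [342.8 156.7] 0.91 [ 0.4454 -0.0076  0.2353]
side tray_rim [307.5 202.3] 0.92 [0.4785 0.1621 0.142 ]$: bad value
```

```bash
python3 -m inch "[4,30,0,0,0,0,0,8,65,0,0,0,0,0,14,100,0,0,0,0,0,20,130,0,0,0,0,0,26,152,0,0,0,0,0,28,164,0,0,0,0,0,28,164,0,0,0,0,0,28,164,0,0,0,0,0]"; echo; echo;  python3 m.py 6
```

```text
clock: 11.78
eef_pos: [0.4788, 0.1529, 0.2375]
tool_rot: [0.041, 0.999, -0.001, -0.0]
ft_force: [-0.6, -0.4, -3.7]
grip_width: 0.0146
grasp_force: 60.5


[0.4788 0.1529 0.2375] -4.690228297705318 [ 0.0409  0.9992 -0.0005 -0.0004] [ 0.3096  0.2541 -0.0188  1.299  -0.0007  0.3915]
wrist lid [317.3 238.9] 0.56 [0.4798 0.1537 0.1835]
wrist lid_grip [316.6 285.9] 0.92 [0.4781 0.1534 0.2355]
side lid [310.4 192.7] 0.93 [0.4658 0.1635 0.1835]
side lid_grip [306.5 178.1] 0.68 [0.4761 0.1673 0.2355]
side tray_rim [308.7 200.9] 0.74 [0.4794 0.1534 0.142 ]
side tray_rim [306.8 209.1] 0.68 [0.4604 0.1948 0.142 ]
```

```bash
python3 -m inch "[-1.5,2,-8,0,0,0,0,-1.5,2,-16,0,0,0,0,-1.5,2,-22,0,0,0,0,-1.5,2,-26,0,0,0,0,-1.5,2,-29,0,0,0,0,-1.5,2,-29,0,0,0,0]"; python3 -m inch "[0,0,-2,0,0,0,0,0,0,-4,0,0,0,0]";python3 - <<'E'
from workcell import bot
o=bot.get_obs();print(o["ft_torque"])
E
```

```text
clock: 12.88
eef_pos: [0.477, 0.1551, 0.2078]
tool_rot: [0.041, 0.999, -0.0, -0.001]
ft_force: [-0.1, -0.5, -3.0]
grip_width: 0.0148
grasp_force: 60.5
clock: 13.05
eef_pos: [0.4778, 0.1553, 0.205]
tool_rot: [0.041, 0.999, 0.0, 0.0]
ft_force: [0.1, 0.6, -3.1]
grip_width: 0.0146
grasp_force: 60.5
[0.00853852 0.00192055 0.02893122]
```

```bash
python3 -m inch "[0,0,-2,0,0,0,0,0,0,-4,0,0,0,0]";python3 -m inch "[0,0,-2,0,0,0,0,0,0,-4,0,0,0,0]"
```

```text
clock: 13.22
eef_pos: [0.4777, 0.1553, 0.2009]
tool_rot: [0.041, 0.999, 0.0, 0.0]
ft_force: [0.7, 0.1, -2.8]
grip_width: 0.0144
grasp_force: 60.5
clock: 13.38
eef_pos: [0.4776, 0.1553, 0.1968]
tool_rot: [0.041, 0.999, 0.0, 0.0]
ft_force: [0.5, 0.6, -3.6]
grip_width: 0.0146
grasp_force: 60.5
```

```bash
python3 -m inch "[0,0,-1.5,0,0,0,0,0,0,-2,0,0,0,0,0,0,-2,0,0,0,0]"
```

```text
clock: 13.63
eef_pos: [0.4776, 0.1553, 0.1964]
tool_rot: [0.041, 0.999, 0.0, 0.001]
ft_force: [-2.6, 0.1, 5.5]
grip_width: 0.0146
grasp_force: 61.7
```

```bash
python3 -m inch "[0,0,1,0,0,0,30,0,0,1,0,0,0,60,0,0,1,0,0,0,60,0,0,1,0,0,0,60]"
python3 -m inch "[0,0,15,0,0,0,60,0,0,45,0,0,0,60,0,0,80,0,0,0,60,0,0,110,0,0,0,60,-30,-30,120,0,0,0,60,-60,-65,120,0,0,0,60,-80,-100,120,0,0,0,60,-100,-130,120,0,0,0,60]"
python3 -m inch "[-10,-40,0,0,0,0,60,-20,-80,0,0,0,0,60,-20,-120,0,0,0,0,60,-20,-150,0,0,0,0,60,-20,-150,0,0,0,0,60]"
python3 - <<'E'
from h import *
K,W=cam("side"); im=bot.camera("side")
a=cv2.resize(im[150:270,240:400],None,fx=4.5,fy=4.5,interpolation=cv2.INTER_CUBIC)
for t,z in[("lid",.142),("lid_grip",.194)]:
    for n in("side","top"):
        K,W=cam(n);bot.camera(n)
        for d in bot.spot_point(n,t)[:1]: print(n,t,at_z(K,W,d["uv"],z))
cv2.imwrite("pics/fin.png",a)
E
```

```text
clock: 13.97
eef_pos: [0.4777, 0.1552, 0.1959]
tool_rot: [0.041, 0.999, 0.0, 0.0]
ft_force: [1.0, 1.0, 0.4]
grip_width: 0.0513
grasp_force: 0.0
clock: 14.63
eef_pos: [0.3765, 0.0243, 0.316]
tool_rot: [0.04, 0.999, -0.0, 0.001]
ft_force: [0.2, -1.7, 0.5]
grip_width: 0.0515
grasp_force: 0.0
clock: 15.05
eef_pos: [0.3572, -0.1293, 0.3159]
tool_rot: [0.045, 0.999, -0.001, 0.0]
ft_force: [0.3, 0.4, 0.6]
grip_width: 0.051
grasp_force: 0.0
side lid [0.47150706 0.15470078 0.142     ]
top lid [0.48057364 0.15531363 0.142     ]
side lid_grip [0.48591111 0.16549417 0.194     ]
top lid_grip [0.47883305 0.15255456 0.194     ]
```

View pics/fin.png

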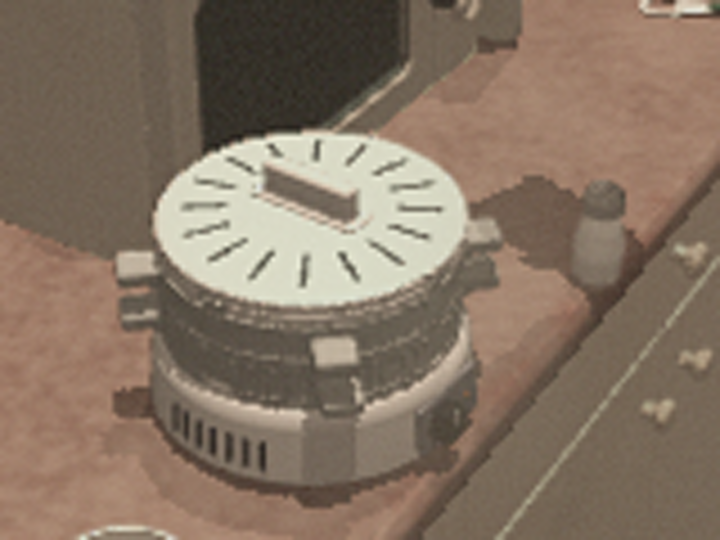

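The lid sits flat and aligned on the tray at crop pixel (310,218). The tray and lower tabs line up, and the salt shaker stands undisturbed at (600,235).

```bash
python3 -c "
from workcell import bot
print(bot.job_done())"
```

```text
the job is handed in; nothing more can be done
None
```

The top tray was turned until the keys stopped it, and the lid was then set on it and came to rest at the fully-home height. The job was handed in at about 15 s with the gripper clear, and I never touched the salt shaker, garlic or mug.

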